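# Pull the stuck blind plug from a digestion vessel

### The arm

A 6-joint arm with a two-finger parallel gripper is mounted at the origin on the work surface. World frame = base frame: x ahead of the robot, y to its left, z up, the work surface at z = 0. Lengths are in m, angles in degrees, forces in N, time in s.
With the tool pointing down it reaches from about 0.4 to 0.825 m from the base axis. Payload 7 kg.
Tool frame: the origin (TCP) lies on the centre line of the jaws, within the pads' length; the fingertips stand 11 mm ahead of it and the grasp point (between the pads) lies 8 mm behind it; z points along the fingers, y is the line along which they close (so a half turn about z gives the same grasp; the last joint's range is limited). The gripper opens to 88 mm and grips with 3 to 60 N. Pads are 19 mm wide; open, the fingers measure 130 mm over their backs; the gripper's body (78 mm by 193 mm) begins 47 mm behind the grasp point.
Start: joints at [90.132, 20.546, 0.682, 0, -70.136, -16.507], TCP at [0.19, 0.648, 0.238] pointing down, gripper open.
Joint ranges: [-176.03, 176.03], [-82.01, 121.73], [-58.28, 71.71], [-173.87, 95.51], [-174.79, -0.11], [-173.66, 173.66]. Speed limits (degrees/s): [136.94, 136.94, 172.46, 180, 180, 180].

### API

Orientations are given as [roll, pitch, yaw] about the fixed x, y, z axes, in that order (R = Rz(yaw) Ry(pitch) Rx(roll)).
In Python, from plant import r, capture, camera_model, job gives the robot as it stands.
- The arm moves only by the tool drive_tool, never from a script. Its argument "increments" is a list that holds one entry, the list of rows, each a list of 5 numbers: the gripper's target within -1 to 1 (fully open at 1, half-way at 0, shut at -1), then the shift along the tool's x, y, z scaled (see below), then the turn about the tool's z scaled (see below). In form: [[[gripper, tx, ty, tz, roll], ...]]. A call has 1 to 5 rows; each row is the pose to reach, as a shift and turn from the pose commanded when the call began, along the tool's axes at that moment, turning the shorter way round; what a row does not reach only later rows make up. The controller multiplies each number of a shift by 120 mm and each number of a turn by 360 degrees. A row lasts 1/8 s, in which the tool goes at most 62.5 mm and 10.7 degrees, less where a joint would pass 70% of its speed; a pose out of reach is approached as far as the arm can. A call with a number of a shift or a turn outside -1 to 1 is refused whole. A call with a gripper value outside its range is refused whole. The fingers move at their own pace and stop on an object; "squeeze" is the grip in N (left out, the last holds). Time passes only in rows, so rows that repeat a pose let the fingers close. It gives the time, the measured TCP pose, the force, the opening and the grip force at its end, in the units of the state.
- r.get_state(): the state, without advancing time (a new reading comes with each control period).
- capture(name): name is "scene" or "top" or "wrist"; returns the picture (384x512x3 uint8, red, green, blue); there is no depth.
- camera_model(name): a dict with "camera_matrix" (3x3 intrinsics, pixels), "rvec" (rotation vector, rad) and "tvec" (3), from world to camera coordinates, as OpenCV has them. Camera axes: x right, y down, z forward; pixel columns grow to the right and rows downward; lengths in m; the calibration is good to about 2 mm. A picture is of the moment at which its call begins: read the wrist's pose just before it. camera_model takes no time and is no camera call; for the wrist camera it gives the pose at the moment of the call.
- job.close_job(): hands the job in; it is judged then, once.
The state is a dict: "time_s": time; "joints": joint angles; "qd": joint speeds; "joint_torque": joint torques, N m; "tcp_pos": TCP position; "eef_rot": TCP orientation; "contact_force": force on the tool from outside, world axes, zero at the start; "moment": the same for the moment, N m; "gripper_width": finger opening in m; "gripper_force": force on a finger pad.
Only numpy, scipy, OpenCV 4.12 (cv2) and the standard library are available. Lean on these libraries where they do the work, as an engineer would, in place of code of your own. Each camera call takes 0.05 s, during which the arm holds its last target. There are 200 camera calls.

### The job

Take the T-handled puller from its holder, put its foot into the opening in the plug on the digestion vessel and turn it gently clockwise until it is screwed fully home with its collar on the plug. Then draw the plug straight up out of the vessel, keep it upright, and stand it on its nose in the metal tray with the puller still screwed in, and let go. Work with a light hand throughout (about 2 kg of push or pull at the most), and leave the beaker, the jar and the small pot where they are.

Things in the scene. Friction and masses are not known exactly. Their poses are not given: they have to be found in the camera images.
- vessel: Round steel vessel, 110 mm across, rim 70 mm high, fixed on the bench on a dark foot 136 mm across. Origin: centre of its underside, z up. Rubber seals in its bore (51 mm) grip the plug's nose: drawing it out takes a steady 8 to 18 N for the first 20 mm. Upright blocks on the rim (14 mm high) flank the plug's two ears, so it cannot turn in the vessel.
- plug_foot (a point): Centre of the underside of the loose white plug (0.4 kg, 67 mm tall, z up, axis of the bore). Nose 48 mm across, 35 mm long, in the bore at the start; above it a head 64 mm across, 32 mm tall, that rests on the vessel's rim, with two ears 12 mm wide reaching 46 mm from the axis along y at the head's foot.
- plug_top (a point): Centre of the plug's flat top, 67 mm above plug_foot, same axes. Flush in it a steel insert (39 mm) with a slot-like opening on the axis, 31 mm long, 9.8 mm wide, 6 mm deep, for the puller's foot. The slot's long way lies along the plug's x only roughly: up to 0.5 rad off either way, not measured; feel for it by turning the lightly resting foot, or look from above.
- vessel_rim (a point): Centre of the vessel's rim plane, 70 mm up. How the insert's thread works: through the slot, the foot lands on the thread start with the collar 3 mm above the plug's top. Turned clockwise seen from above it sinks these 3 mm in about 50 degrees (collar then on the plug's top) and meets a hard stop at about 74 degrees. From 60 degrees it holds, with 1 mm up-down play.
- puller_grip (a point): Centre of the black cross handle (70 mm along its x, 16 thick in y, 28 high) of the loose upright steel puller (0.2 kg). Below this point on the 8 mm rod: collar 26 mm across, underside at 75 mm; cross bar 28 mm long along x, 8 mm thick, from 86 to 92 mm; pilot pin 6.8 mm thick with tapered tip, ending at 103 mm. The foot is the same after half a turn.
- puller_collar (a point): Centre of the underside of the puller's collar, on its axis, 75 mm below puller_grip.
- holder: Grey block, 100 (x) by 70 (y) by 50 mm high, fixed; origin at the centre of its underside. The puller stands in the slot in its top (37 mm along x, 16 mm wide, 40 mm deep), resting on its collar; it lifts straight out.
- tray: Shallow open metal tray, 160 by 160 mm, 20 mm high, walls and floor 4 mm thick, fixed; origin at the centre of its underside.
- beaker_mid (a point): Centre (35 mm up) of a small glass beaker, 56 mm across, 70 mm high: leave it.
- jar_mid (a point): Centre (37 mm up) of an amber jar, 54 mm across, 75 mm high: leave it.
- can_mid (a point): Centre (30 mm up) of a small white pot, 40 mm across, 60 mm high: leave it.

How it is judged (in metres and radians):
On the way, in this order (a step that is already met when the one before it is completed fails the run):
1. the puller is screwed home: its collar down on the plug's top (within 1.3 mm) and on its axis, with the plug still seated in the vessel (z of puller_collar in the frame of plug_top below 0.0013 m and horizontal distance between puller_collar and plug_top below 0.006 m and z of plug_foot in the frame of vessel below 0.04 m), for 0.2 s.
2. the plug is drawn out above the vessel's rim on the puller (z of plug_foot in the frame of vessel above 0.072 m and distance between puller_collar and plug_top below 0.008 m), for 0.1 s.
At the end, for the whole second after the job is handed in: The plug stands upright (within 0.08 rad) on its nose on the tray's floor (foot within 4 mm), its centre within 52 mm of the tray's centre each way, the puller still screwed in (collar within 8 mm of the plug's top, upright within 0.2 rad), both released and at rest (x of plug_foot in the frame of tray between -0.052 and 0.052 m and y of plug_foot in the frame of tray between -0.052 and 0.052 m and z of plug_foot in the frame of tray below 0.008 m and angle between plug_top's own z axis and vertical below 0.08 rad and distance between puller_collar and plug_top below 0.008 m and angle between puller_grip's own z axis and vertical below 0.2 rad and linear speed of plug below 0.02 m/s and linear speed of puller below 0.03 m/s); the robot touches nothing.
It fails at once if the puller presses, pulls or twists on the plug with more than 40 N of contact force in all (contact force between puller and plug above 40 N).
It fails at once if the plug is pried or jammed in the vessel with more than 70 N of contact force in all (about 20 N at rest, from the seals) (contact force between plug and vessel above 70 N).
It fails at once if the plug is set down on the tray with more than 35 N (contact force between plug and tray above 35 N).
It fails at once if the plug tips more than 0.3 rad (angle between plug_top's own z axis and vertical above 0.3 rad).
It fails at once if a bystander is moved more than 15 mm (distance of any of beaker_mid, jar_mid, can_mid from where it was at the start of the episode above 0.015 m).
It also fails if it takes over 72 s, if anything falls off the work surface, if the arm or the gripper's body presses on something with over 40 N, if the wrist force passes 120 N, or if a joint passes its speed limit or range.

## Working session

There is one attempt and no reset: what is moved stays moved. The work goes in short steps, Python scripts to look and compute and a tool call to move; the robot and the scene stay as the last step left them, time stands still between calls to the robot, and variables do not carry over. Pictures are saved under pics/ and viewed, at most 10 in all, crops included, and the job is handed in when it is done.

Besides the shell and the picture viewer there is one more tool, called after "Request:" by a JSON object that holds its "name" and its "arguments", one argument or row to a line. drive_tool: Moves the arm, as the interface text tells. Its arguments: {"type":"object","properties":{"increments":{"type":"array"},"squeeze":{"type":"number"}},"required":["increments"]}

```bash
mkdir -p pics; ls; cat > h.py <<'E'
import numpy as np, cv2
from plant import r, capture, camera_model, job
def snap(n,f):
    im=capture(n); cv2.imwrite('pics/'+f,cv2.cvtColor(im,cv2.COLOR_RGB2BGR)); return im
def ray(n,px,z,m=None):
    m=m or camera_model(n); K=np.array(m["camera_matrix"],float); R=cv2.Rodrigues(np.array(m["rvec"],float))[0]; t=np.array(m["tvec"],float).ravel()
    c=-R.T@t; d=R.T@np.linalg.inv(K)@np.array([px[0],px[1],1.]); return c+d*(z-c[2])/d[2]
def proj(n,p):
    m=camera_model(n); return cv2.projectPoints(np.array(p,float).reshape(-1,1,3),np.array(m["rvec"],float),np.array(m["tvec"],float),np.array(m["camera_matrix"],float),None)[0].reshape(-1,2)
E
python3 - <<'E'
from h import *
a=snap('top','t0.png');b=snap('scene','s0.png')
for n in('top','scene','wrist'):
    m=camera_model(n);R=cv2.Rodrigues(np.array(m["rvec"],float))[0];print(n,-R.T@np.array(m["tvec"],float).ravel(),R[2])
print(r.get_state())
E
```

```text
pics
top [0.56612614 0.0098564  0.8568785 ] [ 0.0843456  -0.02121025 -0.99621079]
scene [ 1.0191165  -0.48320406  0.61782719] [-0.4799993   0.60043819 -0.63958944]
wrist [0.26294468 0.62616064 0.3829214 ] [-0.26980472  0.07719493 -0.95981579]
{'time_s': 0.1, 'joints': array([ 9.01309015e+01,  2.05886603e+01,  6.39658870e-01, -1.62529417e-02,
       -7.01365469e+01, -1.65070493e+01]), 'qd': array([-0.03629037,  0.04381924,  0.1748297 ,  0.13748059,  0.0004225 ,
       -0.01911169]), 'joint_torque': array([-1.33160742e-03, -5.84164596e+01,  2.93751848e+01,  7.01553851e+00,
        1.01739261e-02, -5.05938510e-05]), 'tcp_pos': array([0.19022391, 0.64720864, 0.23671086]), 'eef_rot': array([ 1.79913636e+02, -9.65930442e-03, -1.63816743e+01]), 'contact_force': array([ 0.25040265, -0.61793443, -0.41895945]), 'moment': array([ 0.0128132 ,  0.07611423, -0.05379273]), 'gripper_force': 0.0, 'gripper_width': 0.087642183231872}
```

View pics/t0.png

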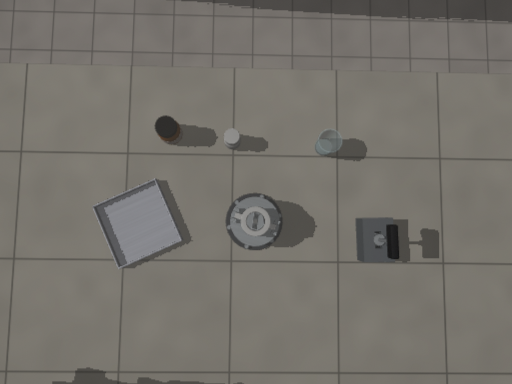

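View pics/s0.png

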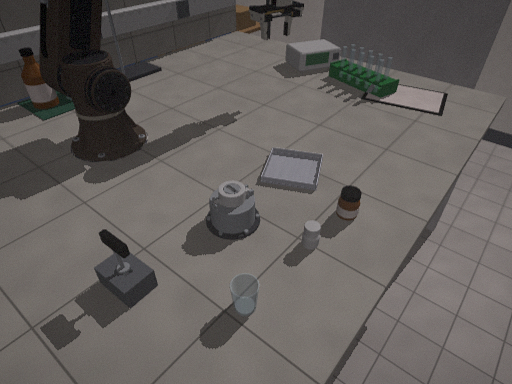

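The top view shows the vessel at about (255,221), the tray at (139,223), and the holder at (378,240) with its handle at (393,241). The bystanders are at the upper rows: jar (168,128), pot (232,138) and beaker (328,143). In the scene view the puller stands at (120,260).

```bash
python3 - <<'E'
from h import *
im=cv2.imread('pics/t0.png')
a=cv2.resize(im[180:265,210:300],None,fx=6,fy=6,interpolation=cv2.INTER_CUBIC)
b=cv2.resize(im[205:275,350:415],None,fx=4,fy=4,interpolation=cv2.INTER_CUBIC)
c=np.zeros((510,800,3),np.uint8); c[:,:540]=a; c[:280,540:]=b; c=cv2.convertScaleAbs(c,alpha=1.5)
cv2.imwrite('pics/c0.png',c)
for n,p,z in[('grip',(393,241),.139),('holder',(375,240),.05),('plugtop',(255,221),.102),('tray',(139,223),.02)]: print(n,ray('top',p,z))
for p in [(95,207),(157,180),(183,240),(122,267)]: print(ray('top',p,.02))
for p in [(168,128,.075),(232,133,.06),(330,138,.07)]: print(ray('top',p[:2],p[2]))
E
```

```text
grip [ 0.53199373 -0.29573493  0.139     ]
holder [ 0.52948796 -0.29253152  0.05      ]
plugtop [ 0.56842352 -0.01819576  0.102     ]
tray [0.56028938 0.24834028 0.02      ]
[0.59594023 0.35145426 0.02      ]
[0.66147137 0.2103384  0.02      ]
[0.52240661 0.14536206 0.02      ]
[0.45909999 0.28312467 0.02      ]
[0.77193755 0.17698215 0.075     ]
[0.76718591 0.03506861 0.06      ]
[ 0.75750057 -0.18632405  0.07      ]
```

View pics/c0.png

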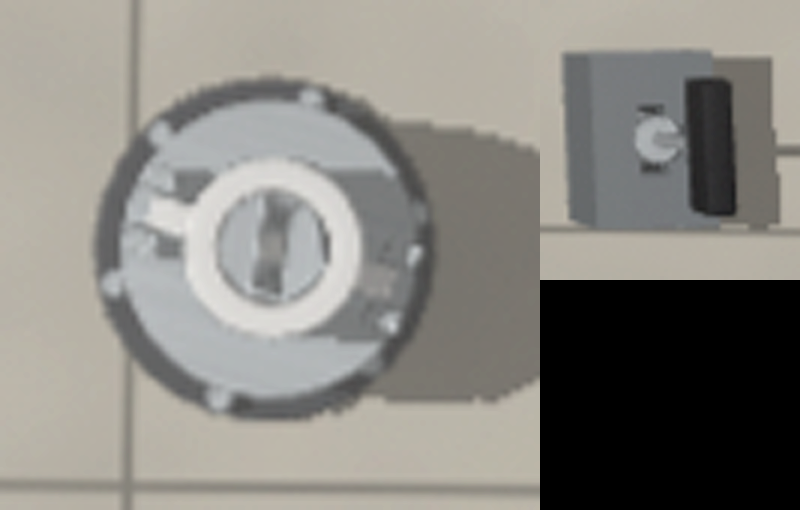

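The close-up shows the plug's centre at about px (255.5,221.2). The ears lie about 16° off and the slot is nearly along x. The handle is nearly along x too. I'll fly over the plug and look with the wrist camera.

Request:
{"name": "drive_tool", "arguments": {
  "increments": [
    [[1, 0, 0, 0, -0.0455], [1, 0, 0, 0, -0.0455], [1, 0, 0, 0, -0.0455]]
  ]
}}

```text
time_s: 0.48
tcp_pos: [0.1902, 0.6474, 0.2371]
eef_rot: [180.0, 0.0, -0.0]
contact_force: [-0.1, -0.9, -0.2]
gripper_width: 0.0878
gripper_force: 0.0
```

Request:
{"name": "drive_tool", "arguments": {
  "increments": [
    [[1, 1, 0.91, 0, 0], [1, 1, 0.91, 0, 0], [1, 1, 0.91, 0, 0]]
  ]
}}

```text
time_s: 0.85
tcp_pos: [0.3118, 0.5364, 0.2376]
eef_rot: [180.0, 0.0, -0.2]
contact_force: [0.2, 0.7, -0.7]
gripper_width: 0.0876
gripper_force: 0.0
```

Request:
{"name": "drive_tool", "arguments": {
  "increments": [
    [[1, 1, 0.91, 0, 0], [1, 1, 0.91, 0, 0], [1, 1, 0.91, 0, 0]]
  ]
}}

```text
time_s: 1.23
tcp_pos: [0.4319, 0.4271, 0.2376]
eef_rot: [180.0, 0.0, -0.2]
contact_force: [-0.5, 1.0, 0.4]
gripper_width: 0.0877
gripper_force: 0.0
```

Request:
{"name": "drive_tool", "arguments": {
  "increments": [
    [[1, 1, 0.91, 0, 0], [1, 1, 0.91, 0, 0], [1, 1, 0.91, 0, 0]]
  ]
}}

```text
time_s: 1.6
tcp_pos: [0.5519, 0.3178, 0.2373]
eef_rot: [180.0, 0.0, -0.3]
contact_force: [-0.5, 1.0, 0.5]
gripper_width: 0.0873
gripper_force: 0.0
```

Request:
{"name": "drive_tool", "arguments": {
  "increments": [
    [[1, 0, 0.91, 0, 0], [1, 0, 0.91, 0, 0]]
  ]
}}

```text
time_s: 1.85
tcp_pos: [0.5503, 0.2085, 0.237]
eef_rot: [180.0, 0.1, -0.2]
contact_force: [0.2, -0.8, 0.3]
gripper_width: 0.0878
gripper_force: 0.0
```

Request:
{"name": "drive_tool", "arguments": {
  "increments": [
    [[1, 0, 0.91, 0, 0], [1, 0, 0.91, 0, 0]]
  ]
}}

```text
time_s: 2.1
tcp_pos: [0.5499, 0.0994, 0.2376]
eef_rot: [180.0, 0.0, -0.2]
contact_force: [0.7, -0.1, -0.2]
gripper_width: 0.0877
gripper_force: 0.0
```

Request:
{"name": "drive_tool", "arguments": {
  "increments": [
    [[1, 0, 0.91, 0, 0], [1, 0, 0.91, 0, 0], [1, 0, 0.91, 0, 0], [1, 0, 0.91, 0, 0]]
  ]
}}

```text
time_s: 2.6
tcp_pos: [0.5503, -0.0077, 0.2375]
eef_rot: [-180.0, -0.0, -0.1]
contact_force: [-0.5, -0.3, -0.1]
gripper_width: 0.0878
gripper_force: 0.0
```

```bash
python3 - <<'E'
from h import *
import pickle
m=camera_model('wrist'); im=snap('wrist','w0.png'); pickle.dump(m,open('m0.pkl','wb'))
print(r.get_state()['joints'], proj('wrist',[[.568,-.018,.102]]), m['camera_matrix'])
big=cv2.resize(im,(800,600),interpolation=cv2.INTER_CUBIC);cv2.imwrite('pics/w0b.png',cv2.cvtColor(big,cv2.COLOR_RGB2BGR))
E
```

```text
[ 1.96460293e+01  8.84513505e+00 -1.51689804e+01 -7.04080595e-03
 -6.59838829e+01  7.03002300e+01] [[267.30363174 166.9187549 ]] [[272.69576504   0.         256.96967032]
 [  0.         272.69576504 189.05546624]
 [  0.           0.           1.        ]]
```

View pics/w0b.png

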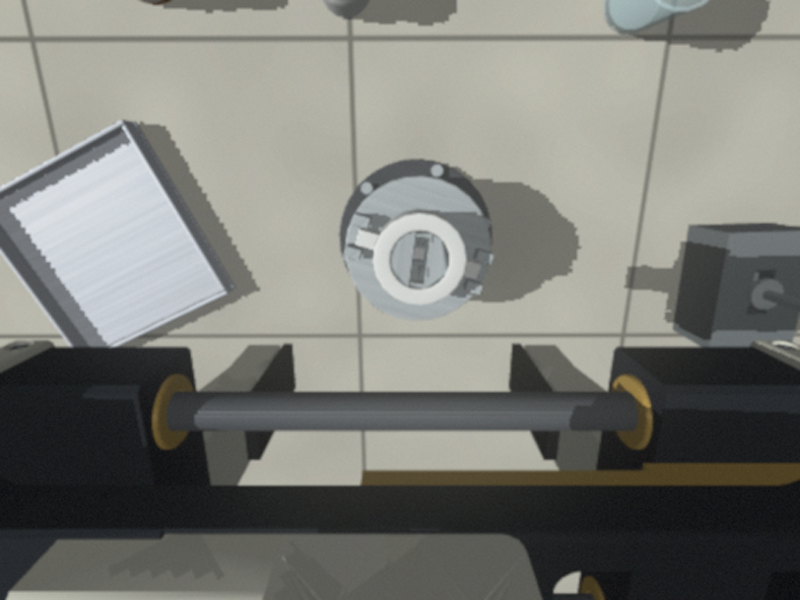

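The wrist view shows the plug top at about (419,258) in the enlarged picture, with the slot running from (416,284) to (424,236). Next I rectify the plug-top plane for a finer measurement.

```bash
python3 - <<'E'
from h import *
import pickle
def rect(im,m,c,z,half,s,out):
    w=[[c[0]+half,c[1]+half,z],[c[0]+half,c[1]-half,z],[c[0]-half,c[1]-half,z],[c[0]-half,c[1]+half,z]]
    px=cv2.projectPoints(np.array(w),np.array(m["rvec"],float),np.array(m["tvec"],float),np.array(m["camera_matrix"],float),None)[0].reshape(-1,2).astype(np.float32)
    n=int(2*half*s*1000);H=cv2.getPerspectiveTransform(px,np.array([[0,0],[n,0],[n,n],[0,n]],np.float32))
    return cv2.warpPerspective(im,H,(n,n),flags=cv2.INTER_CUBIC)
c=(.568,-.018)
w=rect(cv2.imread('pics/w0.png'),pickle.load(open('m0.pkl','rb')),c,.102,.045,4,0)
t=rect(cv2.imread('pics/t0.png'),camera_model('top'),c,.102,.045,4,0)
for nm,i in(('w',w),('t',t)):
    g=cv2.cvtColor(i,cv2.COLOR_BGR2GRAY); 
    hsv=cv2.cvtColor(i,cv2.COLOR_BGR2HSV)
    th=cv2.morphologyEx(((g>(215 if nm=='w' else 150))*255).astype(np.uint8),cv2.MORPH_OPEN,np.ones((9,9)))
    k=max(cv2.findContours(th,0,2)[0],key=cv2.contourArea); (x,y),rad=cv2.minEnclosingCircle(k); e=cv2.fitEllipse(k)
    print(nm,e,'world',c[0]+.045-e[0][1]/4000,c[1]+.045-e[0][0]/4000, np.percentile(g,[50,90,99]))
for p in [(386.75,225),(390,258),(397.5,225.5),(399,258)]: print(ray('top',p,.139))
o=cv2.convertScaleAbs(np.hstack([w,t]),alpha=1.2);cv2.imwrite('pics/r0.png',o)
E
```

```text
w ((107.00810241699219, 111.30517578125), (36.85346603393555, 111.5389404296875), 42.599361419677734) world 0.5851737060546874 0.00024797439575195354 [172. 212. 219.]Traceback (most recent call last):
  File "<stdin>", line 15, in <module>
ValueError: max() iterable argument is empty
```

```bash
cat >> h.py <<'E'
def rect(im,m,c,z,half,s):
    w=[[c[0]+half,c[1]+half,z],[c[0]+half,c[1]-half,z],[c[0]-half,c[1]-half,z],[c[0]-half,c[1]+half,z]]
    px=cv2.projectPoints(np.array(w),np.array(m["rvec"],float),np.array(m["tvec"],float),np.array(m["camera_matrix"],float),None)[0].reshape(-1,2).astype(np.float32)
    n=int(2*half*s*1000);H=cv2.getPerspectiveTransform(px,np.array([[0,0],[n,0],[n,n],[0,n]],np.float32))
    return cv2.warpPerspective(im,H,(n,n),flags=cv2.INTER_CUBIC)
E
python3 - <<'E'
from h import *
import pickle
c=(.568,-.018); out=[]
for f,m in(('w0',pickle.load(open('m0.pkl','rb'))),('t0',camera_model('top'))):
    i=rect(cv2.imread(f'pics/{f}.png'),m,c,.102,.045,4)
    g=cv2.GaussianBlur(cv2.cvtColor(i,cv2.COLOR_BGR2GRAY),(0,0),2)
    h=cv2.HoughCircles(g,cv2.HOUGH_GRADIENT,1,5,param1=60,param2=10,minRadius=122,maxRadius=134)
    h2=cv2.HoughCircles(g,cv2.HOUGH_GRADIENT,1,5,param1=60,param2=10,minRadius=73,maxRadius=84)
    for q in(h,h2):
        if q is not None:
            x=q[0][0]; print(f,x,c[0]+.045-x[1]/4000,c[1]+.045-x[0]/4000)
    i=cv2.convertScaleAbs(i,alpha=1.2 if f=='w0' else 1.7); cv2.circle(i,(180,180),128,(0,0,255),1);cv2.circle(i,(180,180),78,(0,255,0),1); out.append(i)
for p in [(386.75,225),(390,258),(397.5,225.5),(399,258)]: print(ray('top',p,.139))
cv2.imwrite('pics/r0.png',np.hstack(out))
E
```

```text
w0 [184.5 178.5 126.3] 0.568375 -0.019124998
w0 [184.5 176.5  81. ] 0.56887496 -0.019124998
[ 0.56395707 -0.28362251  0.139     ]
[ 0.49804158 -0.28897027  0.139     ]
[ 0.56324888 -0.30555859  0.139     ]
[ 0.49825362 -0.30721545  0.139     ]
```

View pics/r0.png

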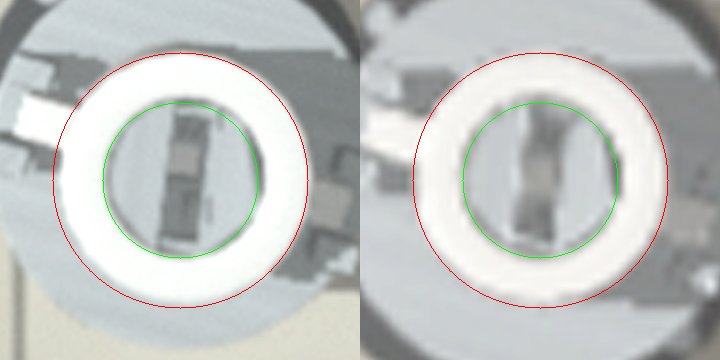

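The slot's centre line runs from (178,240) to (192,115), so its yaw is about −6°, and the plug axis is at about (0.5685, −0.0185). Next I look at the handle the same way.

Request:
{"name": "drive_tool", "arguments": {
  "increments": [
    [[1, -0.18, 0.8, 0, 0], [1, -0.18, 0.8, 0, 0]]
  ]
}}

```text
time_s: 2.9
tcp_pos: [0.5285, -0.1036, 0.2375]
eef_rot: [180.0, 0.0, 0.1]
contact_force: [-0.6, -0.7, -0.4]
gripper_width: 0.0873
gripper_force: 0.0
```

Request:
{"name": "drive_tool", "arguments": {
  "increments": [
    [[1, -0.18, 0.8, 0, 0], [1, -0.18, 0.8, 0, 0]]
  ]
}}

```text
time_s: 3.15
tcp_pos: [0.507, -0.2003, 0.2376]
eef_rot: [180.0, 0.0, 0.0]
contact_force: [0.2, 0.4, 0.5]
gripper_width: 0.0875
gripper_force: 0.0
```

Request:
{"name": "drive_tool", "arguments": {
  "increments": [
    [[1, -0.18, 0.8, 0, 0], [1, -0.18, 0.8, 0, 0], [1, -0.18, 0.8, 0, 0], [1, -0.18, 0.8, 0, 0]]
  ]
}}

```text
time_s: 3.65
tcp_pos: [0.4861, -0.2947, 0.2374]
eef_rot: [-180.0, 0.0, 0.0]
contact_force: [0.1, -0.4, -1.0]
gripper_width: 0.0872
gripper_force: 0.0
```

```bash
python3 - <<'E'
from h import *
import pickle
print(r.get_state()['tcp_pos'])
m=camera_model('wrist'); im=snap('wrist','w1.png'); pickle.dump(m,open('m1.pkl','wb'))
c=(.531,-.297)
a=rect(cv2.imread('pics/w1.png'),m,c,.139,.05,4)
a=cv2.convertScaleAbs(a,alpha=1.5)
for d in(-40,0,40):
    y=200-4*d;cv2.line(a,(0,y),(400,y),(0,0,255),1);cv2.line(a,(y,0),(y,400),(0,0,255),1)
b=cv2.resize(cv2.imread('pics/w1.png'),(400,300))
o=np.zeros((400,800,3),np.uint8);o[:,:400]=a;o[:300,400:]=b;cv2.imwrite('pics/r1.png',o)
E
```

```text
[ 0.48607564 -0.29469862  0.2373703 ]
```

View pics/r1.png

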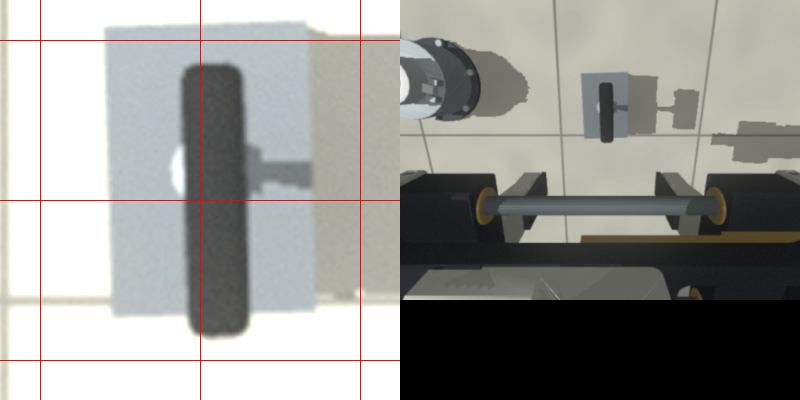

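The handle runs from (213,63) to (218,337), so its centre is about (0.531, −0.3005) with a yaw of about +1.5°. Now to grasp it.

Request:
{"name": "drive_tool", "arguments": {
  "increments": [
    [[1, 0.38, 0.04, 0, -0.004], [1, 0.38, 0.04, 0, -0.004], [1, 0.38, 0.04, 0.4, -0.004], [1, 0.38, 0.04, 0.8, -0.004], [1, 0.38, 0.04, 1.0, -0.004]]
  ],
  "squeeze": 35
}}

```text
time_s: 4.32
tcp_pos: [0.53, -0.2986, 0.115]
eef_rot: [-179.9, 0.2, 1.5]
contact_force: [0.5, 0.8, 1.5]
gripper_width: 0.0878
gripper_force: 0.0
```

Request:
{"name": "drive_tool", "arguments": {
  "increments": [
    [[1, 0, 0, 0, 0], [-0.5, 0, 0, 0, 0], [-0.8, 0, 0, 0, 0], [-1, 0, 0, 0, 0], [-1, 0, 0, 0, 0]]
  ],
  "squeeze": 35
}}

```text
time_s: 4.95
tcp_pos: [0.5314, -0.3005, 0.1182]
eef_rot: [180.0, -0.1, 1.4]
contact_force: [0.2, 0.1, 0.3]
gripper_width: 0.0534
gripper_force: 0.0
```

Request:
{"name": "drive_tool", "arguments": {
  "increments": [
    [[-1, 0, 0, 0, 0], [-1, 0, 0, 0, 0], [-1, 0, 0, 0, 0]]
  ]
}}

```text
time_s: 5.32
tcp_pos: [0.5312, -0.3004, 0.1175]
eef_rot: [180.0, 0.0, 1.4]
contact_force: [-0.2, 0.2, 0.2]
gripper_width: 0.0231
gripper_force: 0.0
```

Request:
{"name": "drive_tool", "arguments": {
  "increments": [
    [[-1, 0, 0, 0, 0], [-1, 0, 0, 0, 0], [-1, 0, 0, 0, 0], [-1, 0, 0, 0, 0]]
  ]
}}

```text
time_s: 5.82
tcp_pos: [0.5311, -0.3004, 0.1175]
eef_rot: [-180.0, 0.0, 1.4]
contact_force: [0.2, -1.1, -0.8]
gripper_width: 0.0158
gripper_force: 35.0
```

Request:
{"name": "drive_tool", "arguments": {
  "increments": [
    [[-1, 0, 0, -0.1, 0], [-1, 0, 0, -0.35, 0], [-1, 0, 0, -0.7, 0], [-1, 0, 0, -1, 0], [-1, 0, 0, -1, 0]]
  ]
}}

```text
time_s: 6.45
tcp_pos: [0.5328, -0.301, 0.2419]
eef_rot: [179.9, -0.4, 1.5]
contact_force: [0.2, -0.4, -2.3]
gripper_width: 0.0156
gripper_force: 35.0
```

Request:
{"name": "drive_tool", "arguments": {
  "increments": [
    [[-1, 0.06, -0.39, 0, 0], [-1, 0.125, -0.78, 0, 0], [-1, 0.125, -0.78, 0, 0]]
  ]
}}

```text
time_s: 6.82
tcp_pos: [0.5437, -0.2038, 0.2373]
eef_rot: [-180.0, 0.0, 1.6]
contact_force: [-0.1, -1.2, -2.5]
gripper_width: 0.0159
gripper_force: 35.0
```

Request:
{"name": "drive_tool", "arguments": {
  "increments": [
    [[-1, 0.06, -0.39, 0, 0], [-1, 0.125, -0.78, 0, 0]]
  ]
}}

```text
time_s: 7.08
tcp_pos: [0.556, -0.112, 0.2371]
eef_rot: [-180.0, 0.1, 1.4]
contact_force: [0.4, -0.8, -2.6]
gripper_width: 0.0159
gripper_force: 35.0
```

Request:
{"name": "drive_tool", "arguments": {
  "increments": [
    [[-1, 0.06, -0.39, 0, 0.01], [-1, 0.125, -0.775, 0, 0.0208], [-1, 0.125, -0.775, 0, 0.0208], [-1, 0.125, -0.775, 0, 0.0208], [-1, 0.125, -0.775, 0, 0.0208]]
  ]
}}

```text
time_s: 7.7
tcp_pos: [0.5688, -0.0201, 0.2374]
eef_rot: [180.0, 0.0, -6.1]
contact_force: [-0.0, -0.5, -2.2]
gripper_width: 0.0159
gripper_force: 35.0
```

```bash
python3 - <<'E'
from h import *
s=r.get_state();print(s['tcp_pos'],s['eef_rot'],s['contact_force'],s['moment'])
a=snap('wrist','w2.png');b=snap('scene','s2.png');T=snap('top','t2.png')
i=cv2.imread('pics/s2.png');u=proj('scene',[[.568,-.018,.13]])[0].astype(int);
i=cv2.resize(i[u[1]-50:u[1]+50,u[0]-50:u[0]+50],(400,400),interpolation=cv2.INTER_CUBIC)
w=cv2.resize(cv2.imread('pics/w2.png')[60:260,170:370],(400,400),interpolation=cv2.INTER_CUBIC)
cv2.imwrite('pics/v2.png',np.hstack([i,w]))
E
```

```text
[ 0.56882721 -0.02014659  0.23737406] [ 1.79985359e+02  2.95259404e-02 -6.09475617e+00] [-0.03957664 -0.50534861 -2.22319743] [-0.04074405 -0.05803525 -0.00403507]
```

View pics/v2.png

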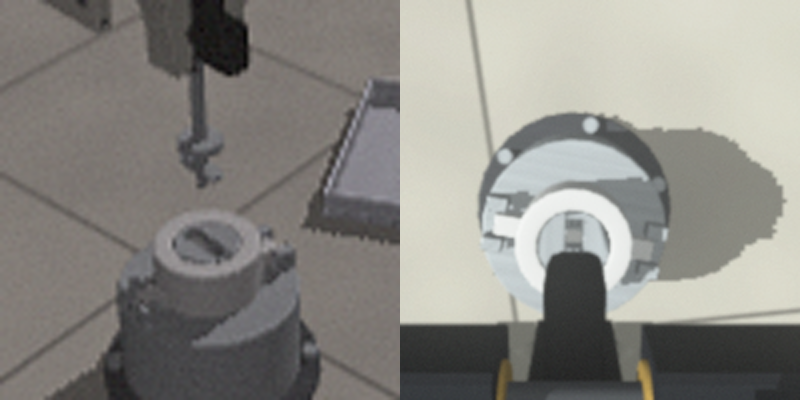

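The scene crop shows the pin tip at about (203,186) above the plug centre at (207,243). I compare that with where a vertical through the axis should project.

```bash
python3 - <<'E'
from h import *
u=proj('scene',[[.568,-.018,.13]])[0].astype(int)
p=r.get_state()['tcp_pos']
print('pin', (proj('scene',[[p[0],p[1],p[2]-.0955]])[0]-(u-50))*4)
for q in [(.5685,-.0185),(.5685,-.0215),(.5655,-.0185)]: print('plug',q,(proj('scene',[[*q,.102]])[0]-(u-50))*4)
# plug top ellipse in scene crop
i=cv2.cvtColor(cv2.imread('pics/s2.png'),cv2.COLOR_BGR2GRAY)[u[1]-50:u[1]+50,u[0]-50:u[0]+50]
a=[np.array([p[0],p[1],.102])+.032*np.array([np.cos(t),np.sin(t),0]) for t in np.linspace(0,6.28,60)]
e=(proj('scene',a)-(u-50))*4; print('ell',e.min(0),e.max(0))
E
```

```text
pin [201.06554075 185.49746408]
plug (0.5685, -0.0185) [204.97517037 239.24322637]
plug (0.5685, -0.0215) [201.49785691 241.71370555]
plug (0.5655, -0.0185) [201.17914979 237.19422503]
ell [148.70735333 207.53182436] [258.68031218 276.19164092]
```

Request:
{"name": "drive_tool", "arguments": {
  "increments": [
    [[-1, 0, -0.012, 0.1, 0], [-1, 0, -0.012, 0.2, 0], [-1, 0, -0.012, 0.3, 0], [-1, 0, -0.012, 0.33, 0], [-1, 0, -0.012, 0.33, 0]]
  ]
}}

```text
time_s: 8.48
tcp_pos: [0.5692, -0.0177, 0.1976]
eef_rot: [180.0, 0.0, -6.0]
contact_force: [1.3, 1.1, -2.1]
gripper_width: 0.0158
gripper_force: 35.0
```

Request:
{"name": "drive_tool", "arguments": {
  "increments": [
    [[-1, 0, 0, 0.01, 0], [-1, 0, 0, 0.02, 0], [-1, 0, 0, 0.02, 0]]
  ]
}}

```text
time_s: 8.85
tcp_pos: [0.5693, -0.0177, 0.1957]
eef_rot: [-180.0, -0.0, -6.0]
contact_force: [0.3, -0.2, -3.1]
gripper_width: 0.0157
gripper_force: 35.0
```

Request:
{"name": "drive_tool", "arguments": {
  "increments": [
    [[-1, -0.004, 0.006, 0.01, 0], [-1, -0.004, 0.006, 0.02, 0], [-1, -0.004, 0.006, 0.03, 0], [-1, -0.004, 0.006, 0.03, 0]]
  ]
}}

```text
time_s: 9.35
tcp_pos: [0.5686, -0.0184, 0.1918]
eef_rot: [180.0, 0.0, -6.0]
contact_force: [-0.2, -1.1, -1.5]
gripper_width: 0.0159
gripper_force: 35.0
```

Request:
{"name": "drive_tool", "arguments": {
  "increments": [
    [[-1, 0, 0, 0.01, 0], [-1, 0, 0, 0.02, 0], [-1, 0, 0, 0.02, 0]]
  ]
}}

```text
time_s: 9.72
tcp_pos: [0.5686, -0.0184, 0.1894]
eef_rot: [180.0, 0.0, -6.0]
contact_force: [-0.1, -0.4, -1.5]
gripper_width: 0.0159
gripper_force: 35.0
```

Request:
{"name": "drive_tool", "arguments": {
  "increments": [
    [[-1, 0, 0, 0.01, 0], [-1, 0, 0, 0.02, 0], [-1, 0, 0, 0.02, 0]]
  ]
}}

```text
time_s: 10.1
tcp_pos: [0.5687, -0.0184, 0.187]
eef_rot: [180.0, 0.0, -6.0]
contact_force: [0.7, 0.2, -2.1]
gripper_width: 0.0155
gripper_force: 35.0
```

Pin is in; the bar is about to enter the slot.

Request:
{"name": "drive_tool", "arguments": {
  "increments": [
    [[-1, 0, 0, 0.01, 0], [-1, 0, 0, 0.02, 0], [-1, 0, 0, 0.02, 0]]
  ]
}}

```text
time_s: 10.48
tcp_pos: [0.5687, -0.0185, 0.1847]
eef_rot: [180.0, 0.0, -6.0]
contact_force: [-0.4, -1.4, -1.5]
gripper_width: 0.016
gripper_force: 35.0
```

Request:
{"name": "drive_tool", "arguments": {
  "increments": [
    [[-1, 0, 0, 0.01, 0], [-1, 0, 0, 0.015, 0], [-1, 0, 0, 0.015, 0]]
  ]
}}

```text
time_s: 10.85
tcp_pos: [0.5686, -0.0185, 0.1829]
eef_rot: [180.0, 0.0, -6.0]
contact_force: [-0.4, -0.5, -2.3]
gripper_width: 0.016
gripper_force: 35.0
```

Request:
{"name": "drive_tool", "arguments": {
  "increments": [
    [[-1, 0, 0, 0.01, 0], [-1, 0, 0, 0.02, 0], [-1, 0, 0, 0.025, 0], [-1, 0, 0, 0.025, 0]]
  ]
}}

```text
time_s: 11.35
tcp_pos: [0.5687, -0.0184, 0.1799]
eef_rot: [180.0, 0.0, -6.0]
contact_force: [0.3, -2.7, -1.4]
gripper_width: 0.0158
gripper_force: 35.0
```

Request:
{"name": "drive_tool", "arguments": {
  "increments": [
    [[-1, 0, 0, 0.01, 0], [-1, 0, 0, 0.02, 0], [-1, 0, 0, 0.02, 0]]
  ]
}}

```text
time_s: 11.72
tcp_pos: [0.5687, -0.0184, 0.1774]
eef_rot: [180.0, 0.0, -6.0]
contact_force: [0.2, -2.8, -2.5]
gripper_width: 0.0159
gripper_force: 35.0
```

Request:
{"name": "drive_tool", "arguments": {
  "increments": [
    [[-1, 0, 0, 0.005, 0], [-1, 0, 0, 0.01, 0], [-1, 0, 0, 0.01, 0]]
  ]
}}

```text
time_s: 12.1
tcp_pos: [0.5687, -0.0184, 0.1763]
eef_rot: [180.0, 0.0, -6.0]
contact_force: [-0.8, -2.6, -2.1]
gripper_width: 0.0159
gripper_force: 35.0
```

Request:
{"name": "drive_tool", "arguments": {
  "increments": [
    [[-1, 0, 0.003, 0.005, 0], [-1, 0, 0.003, 0.01, 0], [-1, 0, 0.003, 0.015, 0], [-1, 0, 0.003, 0.015, 0]]
  ]
}}

```text
time_s: 12.6
tcp_pos: [0.5687, -0.0186, 0.1745]
eef_rot: [-180.0, -0.0, -6.0]
contact_force: [-0.3, -0.8, -2.0]
gripper_width: 0.0157
gripper_force: 35.0
```

Request:
{"name": "drive_tool", "arguments": {
  "increments": [
    [[-1, 0, 0, 0.005, 0], [-1, 0, 0, 0.01, 0], [-1, 0, 0, 0.01, 0]]
  ]
}}

```text
time_s: 12.98
tcp_pos: [0.5687, -0.0187, 0.1733]
eef_rot: [-180.0, 0.0, -6.0]
contact_force: [0.0, -1.3, -1.5]
gripper_width: 0.0156
gripper_force: 35.0
```

Request:
{"name": "drive_tool", "arguments": {
  "increments": [
    [[-1, 0, 0, 0.004, 0], [-1, 0, 0, 0.008, 0], [-1, 0, 0, 0.008, 0]]
  ]
}}

```text
time_s: 13.35
tcp_pos: [0.5687, -0.0187, 0.1723]
eef_rot: [-180.0, 0.0, -6.0]
contact_force: [-0.9, -1.5, -1.2]
gripper_width: 0.0158
gripper_force: 35.0
```

Request:
{"name": "drive_tool", "arguments": {
  "increments": [
    [[-1, 0, 0, 0.003, 0], [-1, 0, 0, 0.006, 0], [-1, 0, 0, 0.006, 0]]
  ]
}}

```text
time_s: 13.72
tcp_pos: [0.5688, -0.0187, 0.1719]
eef_rot: [-180.0, -0.0, -6.0]
contact_force: [-0.9, -0.6, 0.2]
gripper_width: 0.0158
gripper_force: 35.0
```

Landed on the thread start (z≈0.172). Turning clockwise and following the thread.

Request:
{"name": "drive_tool", "arguments": {
  "increments": [
    [[-1, 0, 0, 0.002, 0.01], [-1, 0, 0, 0.004, 0.02], [-1, 0, 0, 0.006, 0.03], [-1, 0, 0, 0.008, 0.04], [-1, 0, 0, 0.008, 0.04]]
  ]
}}

```text
time_s: 14.35
tcp_pos: [0.5688, -0.0187, 0.1709]
eef_rot: [-180.0, -0.0, -20.4]
contact_force: [-0.6, 0.1, 0.1]
gripper_width: 0.0159
gripper_force: 35.0
```

Request:
{"name": "drive_tool", "arguments": {
  "increments": [
    [[-1, 0, 0, 0.002, 0.012], [-1, 0, 0, 0.004, 0.024], [-1, 0, 0, 0.006, 0.036], [-1, 0, 0, 0.008, 0.045], [-1, 0, 0, 0.008, 0.045]]
  ]
}}

```text
time_s: 14.98
tcp_pos: [0.5686, -0.0187, 0.1697]
eef_rot: [180.0, 0.0, -36.6]
contact_force: [0.3, -1.1, -0.9]
gripper_width: 0.0153
gripper_force: 35.0
```

```bash
python3 -c "
from h import *
print(r.get_state()['moment'])"
```

```text
[-0.36764312  0.19818532 -0.00337348]
```

Request:
{"name": "drive_tool", "arguments": {
  "increments": [
    [[-1, 0, 0, 0.002, 0.012], [-1, 0, 0, 0.004, 0.024], [-1, 0, 0, 0.006, 0.036], [-1, 0, 0, 0.008, 0.048], [-1, 0, 0, 0.008, 0.054]]
  ]
}}

```text
time_s: 15.6
tcp_pos: [0.5688, -0.0189, 0.1694]
eef_rot: [-180.0, -0.0, -56.0]
contact_force: [-0.2, -1.6, 3.8]
gripper_width: 0.016
gripper_force: 35.0
```

```bash
python3 -c "
from h import *
s=r.get_state();print(s['moment'],s['tcp_pos'],s['contact_force'],s['eef_rot'])"
```

```text
[-0.5082767   0.53830611 -0.01992907] [ 0.56884526 -0.01888837  0.16941133] [-0.19443095 -1.56177469  3.82963904] [-1.79979456e+02 -3.20633462e-02 -5.60274695e+01]
```

Request:
{"name": "drive_tool", "arguments": {
  "increments": [
    [[-1, 0, 0, 0, 0.01], [-1, 0, 0, 0, 0.02], [-1, 0, 0, 0, 0.03], [-1, 0, 0, 0, 0.04], [-1, 0, 0, 0, 0.045]]
  ]
}}

```text
time_s: 16.23
tcp_pos: [0.5688, -0.019, 0.1694]
eef_rot: [-180.0, -0.0, -72.2]
contact_force: [-2.7, -2.6, 4.4]
gripper_width: 0.0159
gripper_force: 35.0
```

```bash
python3 -c "
from h import *
s=r.get_state();print(s['moment'],s['tcp_pos'],s['contact_force'],s['eef_rot'])"
```

```text
[-0.6661329   0.65946912 -0.01051381] [ 0.56878283 -0.01895586  0.16936926] [-2.68511892 -2.5575072   4.35520892] [-1.79982132e+02 -2.82803158e-02 -7.22307025e+01]
```

Request:
{"name": "drive_tool", "arguments": {
  "increments": [
    [[-1, 0.001, 0.003, 0, 0.004], [-1, 0.001, 0.003, 0, 0.008], [-1, 0.001, 0.003, 0, 0.011], [-1, 0.001, 0.003, 0, 0.011]]
  ]
}}

```text
time_s: 16.73
tcp_pos: [0.5688, -0.019, 0.1694]
eef_rot: [-179.9, -0.0, -76.2]
contact_force: [-1.2, -1.3, 5.8]
gripper_width: 0.0155
gripper_force: 35.0
```

```bash
python3 -c "
from h import *
s=r.get_state();print(s['moment'],s['tcp_pos'],s['contact_force'],s['eef_rot'])"
```

```text
[-0.63703451  0.5729079   0.03033047] [ 0.56875326 -0.01901452  0.16935725] [-1.23845148 -1.30995389  5.7813594 ] [-1.79944116e+02 -1.92721025e-02 -7.61927964e+01]
```

Request:
{"name": "drive_tool", "arguments": {
  "increments": [
    [[-1, 0, 0, -0.005, 0], [-1, 0, 0, -0.01, 0], [-1, 0, 0, -0.015, 0], [-1, 0, 0, -0.02, 0], [-1, 0, 0, -0.025, 0]]
  ]
}}

```text
time_s: 17.35
tcp_pos: [0.5677, -0.0188, 0.1708]
eef_rot: [179.9, 0.0, -76.3]
contact_force: [1.7, -0.5, -9.3]
gripper_width: 0.0158
gripper_force: 35.0
```

Request:
{"name": "drive_tool", "arguments": {
  "increments": [
    [[-1, 0, 0, -0.005, 0], [-1, 0, 0, -0.01, 0], [-1, 0, 0, -0.015, 0], [-1, 0, 0, -0.02, 0], [-1, 0, 0, -0.025, 0]]
  ]
}}

```text
time_s: 17.98
tcp_pos: [0.5682, -0.0189, 0.1748]
eef_rot: [180.0, 0.0, -76.2]
contact_force: [-0.4, 0.2, -9.5]
gripper_width: 0.0158
gripper_force: 35.0
```

Request:
{"name": "drive_tool", "arguments": {
  "increments": [
    [[-1, 0, 0, -0.01, 0], [-1, 0, 0, -0.02, 0], [-1, 0, 0, -0.03, 0], [-1, 0, 0, -0.04, 0], [-1, 0, 0, -0.05, 0]]
  ]
}}

```text
time_s: 18.6
tcp_pos: [0.5684, -0.019, 0.1809]
eef_rot: [-180.0, -0.0, -76.2]
contact_force: [-0.1, -0.5, -9.5]
gripper_width: 0.016
gripper_force: 35.0
```

```bash
python3 - <<'E'
from h import *
s=r.get_state();print(s['moment'],s['tcp_pos'],s['contact_force'])
snap('scene','s3.png')
i=cv2.imread('pics/s3.png');u=proj('scene',[[.568,-.018,.13]])[0].astype(int)
cv2.imwrite('pics/v3.png',cv2.convertScaleAbs(cv2.resize(i[u[1]-50:u[1]+70,u[0]-50:u[0]+50],(500,600),interpolation=cv2.INTER_CUBIC),alpha=1.5))
E
```

```text
[0.03819148 0.0378262  0.03703886] [ 0.56839043 -0.01895512  0.18090158] [-0.08745552 -0.48529823 -9.49593535]
```

View pics/v3.png

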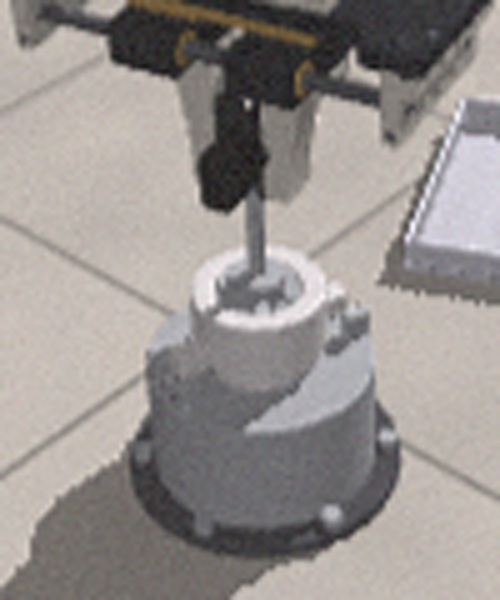

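The scene crop shows the collar at about (258,285) and the plug's rim ellipse spanning roughly (190–328, 247–330). I check that height numerically.

```bash
python3 - <<'E'
from h import *
u=proj('scene',[[.568,-.018,.13]])[0].astype(int)
f=lambda a:np.round((proj('scene',a)-(u-50))*5)
for z in(.102,.108,.1134):
    e=f([np.array([.5686,-.0188,z])+.032*np.array([np.cos(t),np.sin(t),0]) for t in np.linspace(0,6.28,60)]); print(z,e.min(0),e.max(0))
c=[.5686,-.0188]
print('grip',f([[*c,.1884]]),'collar',f([[*c,.1134]]))
print('handle ends',f([[c[0]+.035*s*np.cos(-1.33),c[1]+.035*s*np.sin(-1.33),.1884+d] for s in(-1,1) for d in (-.014,.014)]))
E
```

```text
0.102 [187. 258.] [324. 344.]
0.108 [186. 248.] [324. 333.]
0.1134 [186. 239.] [324. 324.]
grip [[248. 145.]] collar [[255. 280.]]
handle ends [[287. 132.]
 [285.  79.]
 [210. 213.]
 [206. 158.]]
```

The plug has risen with the puller (top at about 0.111 m). Drawing on.

Request:
{"name": "drive_tool", "arguments": {
  "increments": [
    [[-1, 0, 0, -0.015, 0], [-1, 0, 0, -0.03, 0], [-1, 0, 0, -0.045, 0], [-1, 0, 0, -0.06, 0], [-1, 0, 0, -0.075, 0]]
  ]
}}

```text
time_s: 19.27
tcp_pos: [0.5684, -0.0189, 0.1899]
eef_rot: [-180.0, 0.0, -76.2]
contact_force: [0.5, 0.2, -10.4]
gripper_width: 0.0157
gripper_force: 35.0
```

Request:
{"name": "drive_tool", "arguments": {
  "increments": [
    [[-1, 0, 0, -0.015, 0], [-1, 0, 0, -0.03, 0], [-1, 0, 0, -0.045, 0], [-1, 0, 0, -0.06, 0], [-1, 0, 0, -0.075, 0]]
  ]
}}

```text
time_s: 19.9
tcp_pos: [0.5684, -0.0189, 0.199]
eef_rot: [-180.0, -0.0, -76.2]
contact_force: [0.1, 0.4, -5.4]
gripper_width: 0.0159
gripper_force: 35.0
```

Request:
{"name": "drive_tool", "arguments": {
  "increments": [
    [[-1, 0, 0, -0.05, 0], [-1, 0, 0, -0.12, 0], [-1, 0, 0, -0.2, 0], [-1, 0, 0, -0.28, 0], [-1, 0, 0, -0.36, 0]]
  ]
}}

```text
time_s: 20.52
tcp_pos: [0.5684, -0.0189, 0.2429]
eef_rot: [-180.0, 0.0, -76.2]
contact_force: [-0.2, -0.6, -5.6]
gripper_width: 0.0156
gripper_force: 35.0
```

Request:
{"name": "drive_tool", "arguments": {
  "increments": [
    [[-1, -0.07, -0.015, 0, 0], [-1, -0.2, -0.043, 0, 0], [-1, -0.37, -0.079, 0, 0], [-1, -0.55, -0.117, 0, 0], [-1, -0.726, -0.154, 0, 0]]
  ]
}}

```text
time_s: 21.15
tcp_pos: [0.5653, 0.0721, 0.2417]
eef_rot: [180.0, 0.0, -76.2]
contact_force: [1.0, -0.3, -6.0]
gripper_width: 0.016
gripper_force: 35.0
```

Request:
{"name": "drive_tool", "arguments": {
  "increments": [
    [[-1, -0.18, -0.038, 0, 0], [-1, -0.36, -0.077, 0, 0], [-1, -0.54, -0.115, 0, 0], [-1, -0.726, -0.154, 0, 0]]
  ]
}}

```text
time_s: 21.65
tcp_pos: [0.5628, 0.1606, 0.242]
eef_rot: [-180.0, -0.0, -76.2]
contact_force: [0.2, -0.3, -4.9]
gripper_width: 0.016
gripper_force: 35.0
```

Request:
{"name": "drive_tool", "arguments": {
  "increments": [
    [[-1, -0.18, -0.038, 0, 0], [-1, -0.36, -0.077, 0, 0], [-1, -0.53, -0.112, 0, 0], [-1, -0.66, -0.14, 0, 0], [-1, -0.726, -0.154, 0, 0]]
  ]
}}

```text
time_s: 22.28
tcp_pos: [0.56, 0.2491, 0.2418]
eef_rot: [180.0, -0.0, -76.2]
contact_force: [-0.7, 0.2, -6.1]
gripper_width: 0.0156
gripper_force: 35.0
```

Request:
{"name": "drive_tool", "arguments": {
  "increments": [
    [[-1, 0, 0, 0, 0], [-1, 0, 0, 0.1, 0], [-1, 0, 0, 0.22, 0], [-1, 0, 0, 0.33, 0], [-1, 0, 0, 0.4, 0]]
  ]
}}

```text
time_s: 22.9
tcp_pos: [0.5597, 0.2475, 0.1925]
eef_rot: [179.9, -0.0, -76.3]
contact_force: [0.8, -0.1, -5.5]
gripper_width: 0.0157
gripper_force: 35.0
```

Request:
{"name": "drive_tool", "arguments": {
  "increments": [
    [[-1, 0, 0, 0.1, 0], [-1, 0, 0, 0.2, 0], [-1, 0, 0, 0.29, 0], [-1, 0, 0, 0.35, 0], [-1, 0, 0, 0.37, 0]]
  ]
}}

```text
time_s: 23.52
tcp_pos: [0.5599, 0.248, 0.1491]
eef_rot: [180.0, -0.0, -76.2]
contact_force: [-0.6, 0.1, -5.9]
gripper_width: 0.0159
gripper_force: 35.0
```

Request:
{"name": "drive_tool", "arguments": {
  "increments": [
    [[-1, 0, 0, 0.008, 0], [-1, 0, 0, 0.016, 0], [-1, 0, 0, 0.024, 0], [-1, 0, 0, 0.032, 0], [-1, 0, 0, 0.032, 0]]
  ]
}}

```text
time_s: 24.15
tcp_pos: [0.56, 0.2481, 0.1457]
eef_rot: [180.0, -0.0, -76.2]
contact_force: [0.1, 0.9, -5.2]
gripper_width: 0.0154
gripper_force: 35.0
```

Request:
{"name": "drive_tool", "arguments": {
  "increments": [
    [[-1, 0, 0, 0.007, 0], [-1, 0, 0, 0.014, 0], [-1, 0, 0, 0.021, 0], [-1, 0, 0, 0.028, 0], [-1, 0, 0, 0.028, 0]]
  ]
}}

```text
time_s: 24.78
tcp_pos: [0.56, 0.2481, 0.1423]
eef_rot: [180.0, -0.0, -76.2]
contact_force: [-0.3, 0.4, -6.0]
gripper_width: 0.016
gripper_force: 35.0
```

Request:
{"name": "drive_tool", "arguments": {
  "increments": [
    [[-1, 0, 0, 0.004, 0], [-1, 0, 0, 0.008, 0], [-1, 0, 0, 0.012, 0], [-1, 0, 0, 0.012, 0]]
  ]
}}

```text
time_s: 25.28
tcp_pos: [0.56, 0.2481, 0.1409]
eef_rot: [180.0, -0.0, -76.2]
contact_force: [0.3, -0.3, -5.6]
gripper_width: 0.0154
gripper_force: 35.0
```

Request:
{"name": "drive_tool", "arguments": {
  "increments": [
    [[-1, 0, 0, 0.004, 0], [-1, 0, 0, 0.008, 0], [-1, 0, 0, 0.01, 0], [-1, 0, 0, 0.01, 0]]
  ]
}}

```text
time_s: 25.78
tcp_pos: [0.5601, 0.2481, 0.1398]
eef_rot: [-180.0, -0.0, -76.2]
contact_force: [0.4, -0.4, -4.9]
gripper_width: 0.0161
gripper_force: 35.0
```

Request:
{"name": "drive_tool", "arguments": {
  "increments": [
    [[-1, 0, 0, 0.003, 0], [-1, 0, 0, 0.006, 0], [-1, 0, 0, 0.006, 0]]
  ]
}}

```text
time_s: 26.15
tcp_pos: [0.5603, 0.2481, 0.1394]
eef_rot: [-180.0, -0.0, -76.2]
contact_force: [-0.3, -0.3, -1.6]
gripper_width: 0.0157
gripper_force: 35.0
```

Request:
{"name": "drive_tool", "arguments": {
  "increments": [
    [[-1, 0, 0, 0.003, 0], [-1, 0, 0, 0.006, 0], [-1, 0, 0, 0.006, 0]]
  ]
}}

```text
time_s: 26.52
tcp_pos: [0.5602, 0.2481, 0.1385]
eef_rot: [-180.0, 0.0, -76.2]
contact_force: [-0.3, -0.4, -0.4]
gripper_width: 0.0157
gripper_force: 35.0
```

The plug is resting on the tray floor. Releasing it.

Request:
{"name": "drive_tool", "arguments": {
  "increments": [
    [[-0.6, 0, 0, 0.002, 0], [-0.4, 0, 0, 0.002, 0], [-0.2, 0, 0, 0.002, 0], [0, 0, 0, 0.002, 0], [0, 0, 0, 0.002, 0]]
  ],
  "squeeze": 3
}}

```text
time_s: 27.15
tcp_pos: [0.5601, 0.2481, 0.1381]
eef_rot: [-180.0, 0.0, -76.2]
contact_force: [-0.1, 0.6, -0.0]
gripper_width: 0.0428
gripper_force: 0.0
```

Request:
{"name": "drive_tool", "arguments": {
  "increments": [
    [[0, 0, 0, 0, 0], [0, 0, 0, 0, 0], [0, 0, 0, -0.1, 0], [0, 0, 0, -0.3, 0], [0, 0, 0, -0.5, 0]]
  ]
}}

```text
time_s: 27.78
tcp_pos: [0.5602, 0.2481, 0.1996]
eef_rot: [-180.0, -0.0, -76.2]
contact_force: [0.3, 0.2, 0.0]
gripper_width: 0.0436
gripper_force: 0.0
```

Request:
{"name": "drive_tool", "arguments": {
  "increments": [
    [[0, 0, 0, -0.3, 0], [0, 0, 0, -0.6, 0], [0, 0, 0, -0.6, 0], [0, 0, 0, -0.6, 0]]
  ]
}}

```text
time_s: 28.28
tcp_pos: [0.5598, 0.248, 0.2703]
eef_rot: [-180.0, 0.0, -76.3]
contact_force: [-0.7, -0.1, 0.1]
gripper_width: 0.0441
gripper_force: 0.0
```

```bash
python3 - <<'E'
from h import *
snap('scene','s4.png');snap('top','t4.png')
i=cv2.imread('pics/s4.png');u=proj('scene',[[.56,.248,.08]])[0].astype(int)
a=cv2.resize(i[u[1]-50:u[1]+50,u[0]-50:u[0]+50],(400,400),interpolation=cv2.INTER_CUBIC)
b=cv2.resize(cv2.imread('pics/t4.png')[130:310,60:240],(400,400))
cv2.imwrite('pics/v4.png',cv2.convertScaleAbs(np.hstack([a,b]),alpha=1.4))
E
```

```text
(no output)
```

View pics/v4.png

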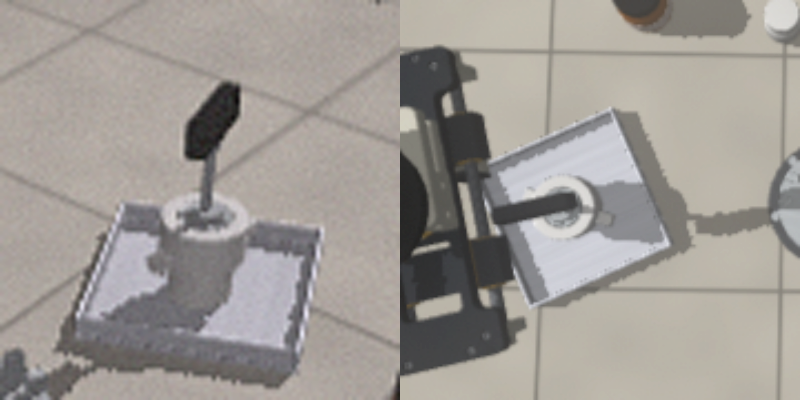

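The plug stands upright in the middle of the tray, at about (205,270) in the scene crop. The puller is upright in it and the gripper is clear.

```bash
python3 -c "
from h import *
print(job.close_job())"
```

```text
the job is handed in; nothing more can be done
None
```

The plug is standing upright on its nose near the centre of the tray, with the puller still screwed in and the gripper clear. I handed the job in at about 28 s with light forces throughout; the hand-in returned no verdict.

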